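Nest the empty cartons in the stockroom

TASK

Tidy the three empty open cardboard boxes on the packing table by nesting them, largest first: put the medium box down flat inside the largest one, let go, then put the smallest box upright inside the medium one. Leave the largest box where it stands and do not disturb the sealed carton.

Things in the scene. Friction and masses are not known exactly. Their poses are not given: they have to be found in the camera images.
- large_box: Largest empty open-topped brown cardboard box, 210 long (own x) by 140 wide (own y) by 70 mm high, walls and floor 3 mm; inside 204 x 134 mm. Loose on the table, about 0.3 kg. Origin: centre of its underside; z up.
- medium_box: Medium empty open-topped brown cardboard box, 150 long (own x) by 60 wide (own y) by 45 mm high, walls and floor 3 mm; inside 144 x 54 mm. Loose, about 0.1 kg, rigid enough to be gripped across its 60 mm width. Origin: centre of its underside; z up.
- small_box: Smallest empty open-topped brown cardboard box, narrow and tall: 90 long (own x) by 32 wide (own y) by 75 mm high, walls and floor 3 mm. Loose, about 0.05 kg, rigid enough to be gripped across its 32 mm width. Standing in the medium box it rises about 33 mm above that box's rim. Origin: centre of its underside; z up.
- sealed_carton: Bystander to be left alone: a closed brown carton with a flat taped top, 120 long (own x) by 55 wide (own y) by 60 mm high, among the empty boxes. Origin: centre of its underside; z up.

How it is judged:
By the outcome, as a careful person would: the job done as asked, in the order asked, and still so for the second after the job is handed in, with the robot touching nothing.
It also fails if it takes over 64 s, if anything falls off the work surface, if the arm or the gripper's body presses on something with over 40 N, if the wrist force passes 120 N, or if a joint passes its speed limit or range.

ROBOT

A 6-joint arm with a two-finger parallel gripper is mounted at the origin on the work surface. World frame = base frame: x ahead of the robot, y to its left, z up, the work surface at z = 0. Lengths are in m, angles in rad, forces in N, time in s.
With the tool pointing down it reaches from about 0.35 to 0.975 m from the base axis. Payload 4.9 kg.
Tool frame: the origin (TCP) lies at the very end of the fingers, on their centre line; the grasp point (between the pads) lies 19 mm behind it; z points along the fingers, y is the line along which they close (so a half turn about z gives the same grasp; the last joint's range is limited). The gripper opens to 85 mm and grips with 20 to 120 N. Pads are 22 mm wide; open, the fingers measure 114 mm over their backs; the gripper's body (76 mm by 85 mm) begins 54 mm behind the grasp point. The pads swing forward as they close: fully open they stand 13 mm farther back than shut.
Start: joints at [1.089, 0.053, 1.613, -0, 1.476, -0.119], TCP at [0.222, 0.584, 0.231] pointing down, gripper open.
Joint ranges: [-3.01, 3.01], [-1.01, 2.22], [0.06, 2.58], [-1.02, 4.17], [0.09, 2.62], [-3.14, 3.14]. Speed limits (rad/s): [2.57, 2.57, 3.14, 3.14, 3.14, 3.14].

INTERFACE

Orientations are given as a unit quaternion [w, x, y, z].
In Python, from rig import bot gives the robot as it stands.
- The arm moves only by the tool move_arm, never from a script. Its argument "deltas" is a list of rows, each a list of 3 entries, a list of its own where there are three numbers: the shift along the tool's x, y, z each as a share of 2.5 cm, from -1 to 1, then the turn, a rotation vector about the tool's x, y, z each as a share of 6 degrees, from -1 to 1, then the closure in counts, from 0 (fully open) to 255 (shut). In form: [[[tx, ty, tz], [rx, ry, rz], fingers], ...]. A call has 1 to 8 rows; each row shifts and turns the commanded pose from where the row before left it, along the tool's axes as they then stand; what a row does not reach is not made up. A row lasts 1/8 s, in which the tool goes at most 62.5 mm and 10.7 degrees, less where a joint would pass 70% of its speed; a pose out of reach is approached as far as the arm can. A call with a number of a shift or a turn outside -1 to 1 is refused whole. A call with a gripper value outside its range is refused whole. The fingers move at their own pace and stop on an object; "newtons" is the grip in N (left out, the last holds). Time passes only in rows, so rows that do not move let the fingers close. It gives the time, the measured TCP pose, the force, the opening and the grip force at its end, in the units of the state.
- bot.get_obs(): the state, without advancing time (a new reading comes with each control period).
- bot.snapshot(name): name is "scene" or "side" or "wrist"; returns (picture, depth): 480x640x3 uint8, blue, green, red; 480x640 float32, m along the optical axis (not along the pixel's ray), 0 where there is no reading.
- bot.get_calibration(name): a dict with "mtx" (3x3 intrinsics, pixels), "k1" (the pictures are not rectified: a ray, as slopes to the right and down, at radius r is drawn at 1 + k1 r^2 times it, then the intrinsics apply), "origin" and "attitude" of the camera in the world. Camera axes: x right, y up, looking along -z (the intrinsics and any distortion apply to the point x, -y, -z); pixel columns grow to the right and rows downward; lengths in m; the calibration is good to about 2 mm. A picture is of the moment at which its call begins: read the wrist's pose just before it. get_calibration takes no time and is no camera call; for the wrist camera it gives the pose at the moment of the call.
- bot.finish_job(): hands the job in; it is judged then, once.
The state is a dict: "t": time; "joint_pos": joint angles; "joint_vel": joint speeds; "joint_torque": joint torques, N m; "position": TCP position; "tool_rot": TCP orientation; "wrist_force": force on the tool from outside, world axes, zero at the start; "wrist_torque": the same for the moment, N m; "width": opening from 0.0 (shut) to 1.0 (fully open); "gripper_force": force on a finger pad.
Only numpy, scipy, OpenCV 4.12 (cv2) and the standard library are available. Lean on these libraries where they do the work, as an engineer would, in place of code of your own. Each camera call takes 0.05 s, during which the arm holds its last target. There are 200 camera calls.

## Working session

There is one attempt and no reset: what is moved stays moved. The work goes in short steps, Python scripts to look and compute and a tool call to move; the robot and the scene stay as the last step left them, time stands still between calls to the robot, and variables do not carry over. Pictures are saved under pics/ and viewed, at most 10 in all, crops included, and the job is handed in when it is done.

Besides the shell and the picture viewer there is one more tool, called by a JSON object that holds its "method" and its "body", one argument or row to a line. move_arm: Moves the arm, as the interface text tells. Its arguments: {"type":"object","properties":{"deltas":{"type":"array","items":{"type":"array"}},"newtons":{"type":"number"}},"required":["deltas"]}

```bash
mkdir -p pics; ls
cat > h.py <<'E'
import numpy as np, cv2
from rig import bot
from scipy.spatial.transform import Rotation as R
def att(a):
    a=np.array(a,float)
    return a if a.shape==(3,3) else R.from_quat(a[[1,2,3,0]]).as_matrix()
def cloud(name):
    """picture, HxWx3 world points (nan where no depth)"""
    c=bot.get_calibration(name); p,d=bot.snapshot(name)
    K=np.array(c['mtx'],float); h,w=d.shape
    uv=np.stack(np.meshgrid(np.arange(w),np.arange(h)),-1).reshape(-1,1,2).astype(np.float64)
    s=cv2.undistortPoints(uv,K,np.array([c['k1'],0,0,0.])).reshape(h,w,2)
    d=np.where(d>0,d,np.nan)
    P=np.stack([s[...,0]*d,-s[...,1]*d,-d],-1)
    return p,P@att(c['attitude']).T+np.array(c['origin'])
E
python3 - <<'E'
from h import *
print(bot.get_obs())
ims=[]
for n in ['scene','side']:
    p,P=cloud(n); c=bot.get_calibration(n); print(n,c)
    np.save(f'pics/{n}.npy',P); cv2.imwrite(f'pics/{n}0.png',p)
E
```

```text
pics
{'t': 0.0, 'joint_pos': array([ 1.08900349e+00,  5.33551814e-02,  1.61427469e+00,  1.68997131e-05,
        1.47599423e+00, -1.19019905e-01]), 'joint_vel': array([ 0.00011277, -0.00043538, -0.00090855, -0.00095722, -0.00010369,
        0.0001306 ]), 'joint_torque': array([-1.50266591e-03, -3.93675578e+01, -3.70175171e+01, -1.98447301e-04,
        7.03208192e-03,  3.59256358e-07]), 'position': array([0.22151348, 0.58377346, 0.23007559]), 'tool_rot': array([-3.08595657e-04,  1.80394169e-01,  9.83593875e-01, -9.67747138e-04]), 'wrist_force': array([ 0.1715559 , -0.31819123, -0.49852926]), 'wrist_torque': array([-0.00812604, -0.02229864,  0.00951628]), 'gripper_force': 0.0, 'width': 0.9988706410568087}
scene {'mtx': array([[511.20006329,   0.        , 322.818685  ],
       [  0.        , 511.20006329, 236.8475982 ],
       [  0.        ,   0.        ,   1.        ]]), 'k1': -0.1167890041469486, 'origin': array([0.86483409, 0.50698586, 0.96416073]), 'attitude': array([0.28009956, 0.08885772, 0.27153065, 0.9164713 ])}
side {'mtx': array([[443.91300427,   0.        , 319.49012844],
       [  0.        , 443.91300427, 242.70819819],
       [  0.        ,   0.        ,   1.        ]]), 'k1': 0.01692408486531723, 'origin': array([0.46308788, 0.60481861, 0.79339428]), 'attitude': array([-0.03839484, -0.02114112,  0.3209775 ,  0.94607205])}
```

View pics/scene0.png

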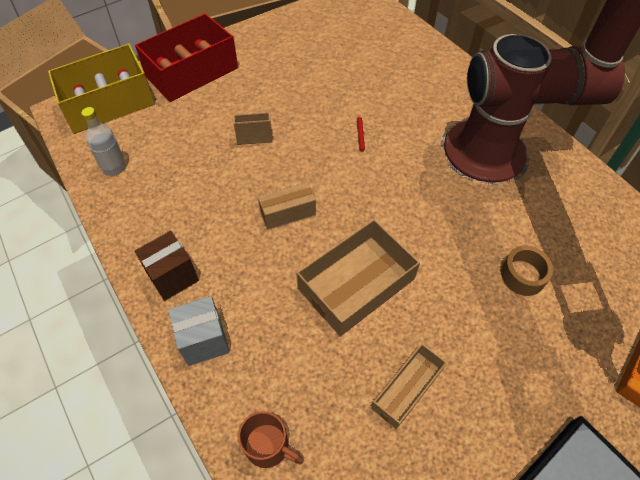

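View pics/side0.png

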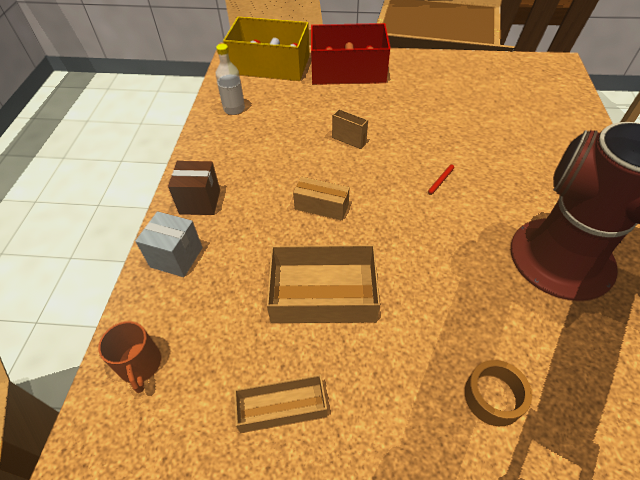

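Run:
```python
from h import *
for n in ['scene','side']:
    P=np.load(f'pics/{n}.npy'); z=P[...,2]
    print(n,'nan',np.isnan(z).mean(),'table z',np.nanmedian(z[abs(z)<.03]))
    for lo,hi in [(.063,.079),(.052,.066),(.038,.051)]:
        m=((z>lo)&(z<hi)).astype(np.uint8)
        k,l,s,_=cv2.connectedComponentsWithStats(m)
        for i in range(1,k):
            if s[i,4]<120: continue
            q=P[l==i]; r=cv2.minAreaRect((q[:,:2]*1000).astype(np.float32))
            print(lo,hi,s[i],np.round(np.median(q[:,2]),3),np.round(r[0]),np.round(r[1]),round(r[2]))
```

```text
scene nan 0.003916015625 table z 2.4738387376377347e-05
0.063 0.079 [144  23  81  33 405] 0.071 [ 477. -770.] [ 93. 229.] 71
0.063 0.079 [138  45  97  39 449] 0.071 [ 527. -648.] [128. 274.] 63
0.063 0.079 [ 54  54  81  36 402] 0.072 [ 746. -777.] [ 42. 225.] 86
0.063 0.079 [ 62  82  87  35 435] 0.072 [ 759. -644.] [ 14. 231.] 83
0.063 0.079 [233 112  38  15 326] 0.071 [ 479. -359.] [39. 92.] 62
0.063 0.079 [464 122  55  33 309] 0.071 [36. 20.] [ 64. 136.] 29
0.063 0.079 [ 92 143  28  17 126] 0.071 [ 824. -458.] [29. 63.] 86
0.063 0.079 [296 219 124 105 869] 0.069 [510. 127.] [213. 144.] 5
0.063 0.079 [154 262  39  26 188] 0.071 [828. -62.] [11. 84.] 89
0.063 0.079 [180 337  45  18 164] 0.071 [849. 105.] [ 6. 83.] 80
0.063 0.079 [254 442  48  21 152] 0.074 [832. 340.] [29. 79.] 60
0.052 0.066 [147  26  76  32 389] 0.058 [ 489. -738.] [204.  90.] 5
0.052 0.066 [139  50  97  38 398] 0.059 [ 526. -646.] [130. 274.] 63
0.052 0.066 [ 56  57  79  34 414] 0.058 [ 748. -759.] [ 80. 225.] 82
0.052 0.066 [ 91  86  59  24 248] 0.059 [ 723. -640.] [ 12. 158.] 85
0.052 0.066 [235 115  34   7 128]
[... 3752 characters left out ...]
42] 0.045 [ 481. -346.] [35. 94.] 83
0.038 0.051 [173 176  45  29 196] 0.045 [808. -84.] [116.  59.] 46
0.038 0.051 [293 193  56  17 204] 0.045 [531. -86.] [128.  44.] 7
0.038 0.051 [533 228  70  48 374] 0.045 [27. 29.] [ 70. 141.] 49
0.038 0.051 [144 235  55  32 215] 0.044 [822.  87.] [116.  59.] 33
0.038 0.051 [274 251  98   5 361] 0.044 [515.  60.] [203.   5.] 5
0.038 0.051 [268 309 111   6 364] 0.045 [504. 196.] [209.   4.] 5
0.038 0.051 [109 333  35  29 174] 0.045 [859. 289.] [67. 25.] 50
0.038 0.051 [133 340  22  34 123] 0.044 [809. 312.] [62. 17.] 77
0.038 0.051 [ 470  360   62   61 1390] 0.047 [194. 318.] [99. 96.] 45
0.038 0.051 [234 374  93  53 717] 0.044 [563. 366.] [150.  63.] 14
```

The two views agree. The large box is at (510,127) mm, yaw 5°. The medium box is at (563,366), yaw 14°. The carton is at (532,-110) and the small box at (479,-360), yaw about -28°. In the scene image they appear near px (358,277), (408,386), (287,206) and (253,128). I'll refine the rims and write a row planner.

```bash
cat >> h.py <<'E'
def rect(P,xy,rad,lo,hi):
    m=(P[...,2]>lo)&(P[...,2]<hi)&(np.hypot(P[...,0]-xy[0],P[...,1]-xy[1])<rad)
    q=P[m]; r=cv2.minAreaRect((q[:,:2]*1000).astype(np.float32)); a=r[2] if r[1][0]>r[1][1] else r[2]-90
    return np.round(r[0],1),np.round(sorted(r[1]),1),round(a,1),len(q),np.round(q[:,2].max(),3)
def pose():
    o=bot.get_obs(); q=o['tool_rot']; return o,np.array(o['position']),att(q)
def plan(x,y,z,close_deg,n):
    """equal-speed rows to TCP x,y,z (m), closing axis at close_deg in the world"""
    o,p,M=pose(); t=np.deg2rad(close_deg)
    yt=np.array([np.cos(t),np.sin(t),0]); yt*=np.sign(yt@M[:,1]); zt=np.array([0,0,-1.])
    G=np.stack([np.cross(yt,zt),yt,zt],1); rv=R.from_matrix(M.T@G).as_rotvec()
    d=np.array([x,y,z])-p
    print('at',p.round(4),'rows',n,'rot/row',(np.rad2deg(rv)/n/6).round(2))
    for k in range(n):
        Mk=M@R.from_rotvec(rv*k/n).as_matrix(); print((Mk.T@d/n/.025).round(2).tolist())
E
python3 - <<'E'
from h import *
for n in ['scene','side']:
    P=np.load(f'pics/{n}.npy')
    for nm,xy,rad,lo,hi in [('L',(.51,.127),.15,.066,.08),('M',(.563,.366),.1,.041,.055),('S',(.479,-.36),.07,.071,.09),('C',(.532,-.11),.08,.056,.07)]:
        print(n,nm,*rect(P,xy,rad,lo,hi))
plan(.563,.3665,.10,104,16)
E
```

```text
scene L [509.7 128.2] [142.2 213. ] 5.1 685 0.075
scene M [563.1 367.1] [ 62.1 151.5] 14.4 412 0.05
scene S [ 479.  -359.4] [37.8 91.4] -27.9 158 0.079
scene C [ 533.  -108.9] [ 60.  121.5] -12.0 1096 0.066
side L [509.5 127.1] [142.9 210.1] 5.0 717 0.073
side M [562.7 365.8] [ 62.8 150.1] 14.4 586 0.048
side S [ 478.9 -360.9] [37.5 90. ] -26.4 128 0.078
side C [ 532.3 -109.8] [ 58.  121.5] -13.3 938 0.065
at [0.2215 0.5838 0.2301] rows 16 rot/row [-0.   -0.   -0.36]
[-0.99, -0.2, 0.33]
[-0.98, -0.24, 0.33]
[-0.97, -0.28, 0.33]
[-0.96, -0.32, 0.33]
[-0.95, -0.35, 0.33]
[-0.93, -0.39, 0.33]
[-0.92, -0.42, 0.33]
[-0.9, -0.46, 0.33]
[-0.88, -0.49, 0.33]
[-0.87, -0.52, 0.33]
[-0.84, -0.56, 0.33]
[-0.82, -0.59, 0.33]
[-0.8, -0.62, 0.33]
[-0.78, -0.65, 0.33]
[-0.75, -0.68, 0.33]
[-0.72, -0.71, 0.33]
```

{"method": "move_arm", "body": {
  "deltas": [
    [[-0.99, -0.2, 0.33], [0, 0, -0.36], 0],
    [[-0.98, -0.24, 0.33], [0, 0, -0.36], 0],
    [[-0.97, -0.28, 0.33], [0, 0, -0.36], 0],
    [[-0.96, -0.32, 0.33], [0, 0, -0.36], 0],
    [[-0.95, -0.35, 0.33], [0, 0, -0.36], 0],
    [[-0.93, -0.39, 0.33], [0, 0, -0.36], 0],
    [[-0.92, -0.42, 0.33], [0, 0, -0.36], 0],
    [[-0.9, -0.46, 0.33], [0, 0, -0.36], 0]
  ]
}}

```text
t: 1.1
position: [0.3926, 0.4749, 0.1644]
tool_rot: [-0.0, 0.03, 1.0, -0.0]
wrist_force: [-0.1, 0.7, -0.2]
width: 0.998
gripper_force: 0.0
```

{"method": "move_arm", "body": {
  "deltas": [
    [[-0.88, -0.49, 0.33], [0, 0, -0.36], 0],
    [[-0.87, -0.52, 0.33], [0, 0, -0.36], 0],
    [[-0.84, -0.56, 0.33], [0, 0, -0.36], 0],
    [[-0.82, -0.59, 0.33], [0, 0, -0.36], 0],
    [[-0.8, -0.62, 0.33], [0, 0, -0.36], 0],
    [[-0.78, -0.65, 0.33], [0, 0, -0.36], 0],
    [[-0.75, -0.68, 0.33], [0, 0, -0.36], 0],
    [[-0.72, -0.71, 0.33], [0, 0, -0.36], 0]
  ]
}}

```text
t: 2.1
position: [0.5628, 0.3658, 0.0983]
tool_rot: [-0.001, -0.121, 0.993, -0.0]
wrist_force: [-0.3, 0.6, 0.5]
width: 1.004
gripper_force: 0.0
```

Run:
```python
from h import *
p,P=cloud('wrist'); cv2.imwrite('pics/w1.png',p)
print('M',*rect(P,(.563,.366),.1,.041,.055))
plan(.563,.3665,.010,104.4,6)
```

```text
M [559.5 365.1] [ 60.2 150.6] 14.7 4331 0.047
at [0.5646 0.3636 0.0971] rows 6 rot/row [-0.   -0.   -0.02]
[0.0, 0.02, 0.58]
[0.0, 0.02, 0.58]
[0.01, 0.02, 0.58]
[0.01, 0.02, 0.58]
[0.01, 0.02, 0.58]
[0.01, 0.02, 0.58]
```

{"method": "move_arm", "body": {
  "deltas": [
    [[0, 0.02, 0.58], [0, 0, 0], 0],
    [[0, 0.02, 0.58], [0, 0, 0], 0],
    [[0, 0.02, 0.58], [0, 0, 0], 0],
    [[0, 0.02, 0.58], [0, 0, 0], 0],
    [[0, 0.02, 0.58], [0, 0, 0], 0],
    [[0, 0.02, 0.58], [0, 0, 0], 0],
    [[0, 0, 0], [0, 0, 0], 0]
  ],
  "newtons": 25
}}

```text
t: 3.02
position: [0.5606, 0.3688, 0.0102]
tool_rot: [-0.002, -0.12, 0.993, -0.001]
wrist_force: [0.2, -0.6, -0.1]
width: 0.997
gripper_force: 0.0
```

{"method": "move_arm", "body": {
  "deltas": [
    [[0, 0, 0], [0, 0, 0], 255],
    [[0, 0, 0], [0, 0, 0], 255],
    [[0, 0, 0], [0, 0, 0], 255],
    [[0, 0, 0], [0, 0, 0], 255],
    [[0, 0, 0], [0, 0, 0], 255],
    [[0, 0, 0], [0, 0, 0], 255]
  ]
}}

```text
t: 3.78
position: [0.5625, 0.3697, 0.0134]
tool_rot: [0.001, -0.12, 0.993, 0.0]
wrist_force: [-0.5, -0.7, 4.9]
width: 0.697
gripper_force: 29.8
```

{"method": "move_arm", "body": {
  "deltas": [
    [[0, 0, -0.6], [0, 0, 0], 255],
    [[0, 0, -0.9], [0, 0, 0], 255],
    [[0, 0, -0.9], [0, 0, 0], 255],
    [[0, 0, -0.9], [0, 0, 0], 255],
    [[0, 0, -0.9], [0, 0, 0], 255],
    [[0, 0, -0.6], [0, 0, 0], 255],
    [[0, 0, 0], [0, 0, 0], 255]
  ]
}}

```text
t: 4.65
position: [0.5627, 0.3699, 0.1344]
tool_rot: [0.002, -0.12, 0.993, 0.001]
wrist_force: [0.2, 0.7, -1.9]
width: 0.697
gripper_force: 29.2
```

Run:
```python
from h import *
o,p,M=pose(); print(o['width'],o['gripper_force'],p)
for n in ['side','scene']:
    q,P=cloud(n); print(n,*rect(P,p[:2],.1,p[2]+.025,p[2]+.038)); cv2.imwrite(f'pics/{n}2.png',q)
plan(.5096,.1277,p[2],95,12)
```

```text
0.6969888874514424 29.16568636894226 [0.56269412 0.3699039  0.13443249]
side [562.1 369.1] [ 62.3 149.9] 14.2 680 0.169
scene [600.9 379.3] [71.5 86.1] -76.7 320 0.172
at [0.5614 0.3692 0.1316] rows 12 rot/row [-0.   -0.    0.12]
[0.36, -0.74, -0.01]
[0.35, -0.75, -0.01]
[0.34, -0.75, -0.01]
[0.33, -0.75, -0.01]
[0.32, -0.76, -0.01]
[0.31, -0.76, -0.01]
[0.3, -0.77, -0.01]
[0.29, -0.77, -0.01]
[0.28, -0.77, -0.01]
[0.27, -0.78, -0.01]
[0.26, -0.78, -0.01]
[0.25, -0.78, -0.01]
```

View pics/side2.png

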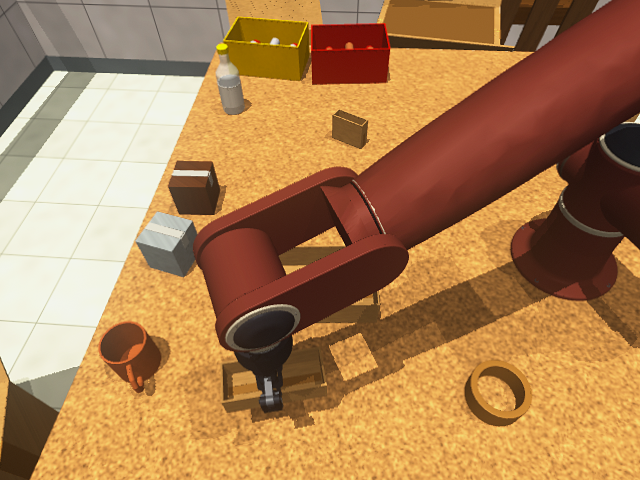

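The medium box is held level and centred, near px (273,380), and lifted clear. Next I'll carry it over the large box.

{"method": "move_arm", "body": {
  "deltas": [
    [[0.36, -0.74, 0], [0, 0, 0.12], 255],
    [[0.35, -0.75, 0], [0, 0, 0.12], 255],
    [[0.34, -0.75, 0], [0, 0, 0.12], 255],
    [[0.33, -0.75, 0], [0, 0, 0.12], 255],
    [[0.32, -0.76, 0], [0, 0, 0.12], 255],
    [[0.31, -0.76, 0], [0, 0, 0.12], 255],
    [[0.3, -0.77, 0], [0, 0, 0.12], 255],
    [[0.29, -0.77, 0], [0, 0, 0.12], 255]
  ]
}}

```text
t: 5.75
position: [0.5273, 0.207, 0.1324]
tool_rot: [0.0, -0.069, 0.998, -0.0]
wrist_force: [0.5, 0.3, -0.8]
width: 0.702
gripper_force: 29.2
```

{"method": "move_arm", "body": {
  "deltas": [
    [[0.28, -0.77, 0], [0, 0, 0.12], 255],
    [[0.27, -0.78, 0], [0, 0, 0.12], 255],
    [[0.26, -0.78, 0], [0, 0, 0.12], 255],
    [[0.25, -0.78, 0], [0, 0, 0.12], 255],
    [[0, 0, 0], [0, 0, 0], 255],
    [[0, 0, 0], [0, 0, 0], 255]
  ]
}}

```text
t: 6.5
position: [0.5107, 0.1279, 0.1324]
tool_rot: [0.0, -0.045, 0.999, 0.0]
wrist_force: [-0.5, 0.0, -1.6]
width: 0.699
gripper_force: 29.2
```

Run:
```python
from h import *
ps=[]
for n in ['side','scene','wrist']:
    o,p,M=pose(); ps.append(p)
    q,P=cloud(n); cv2.imwrite(f'pics/{n}3.png',q)
    print(n,'held',*rect(P,p[:2],.09,p[2]+.02,p[2]+.038)); print('L',*rect(P,(.51,.127),.14,.064,.074))
print(ps,np.mean(ps,0))
plan(.5096,.1277,.020,95,8)
```

```text
side held [509.7 134.1] [ 76.2 150. ] 5.6 805 0.167
L [509.5 128.2] [142.  210.2] 5.1 616 0.073
scene held [510.7 129. ] [ 87.3 152.1] 6.0 597 0.17
L [509.9 128.6] [142.  212.3] 4.7 543 0.074
wrist held [492.  126.2] [ 87.1 123.2] 2.1 14527 0.17
L [505.9 126. ] [141.5 210.6] 4.8 6587 0.073
[array([0.5107358 , 0.12794828, 0.13242497]), array([0.51075836, 0.12819306, 0.13243084]), array([0.51073621, 0.12830492, 0.1323893 ])] [0.51074346 0.12814875 0.13241504]
at [0.5107 0.1284 0.1324] rows 8 rot/row [0. 0. 0.]
[0.01, -0.0, 0.56]
[0.01, -0.0, 0.56]
[0.01, -0.0, 0.56]
[0.01, -0.0, 0.56]
[0.01, -0.0, 0.56]
[0.01, -0.0, 0.56]
[0.01, -0.0, 0.56]
[0.01, -0.0, 0.56]
```

View pics/wrist3.png

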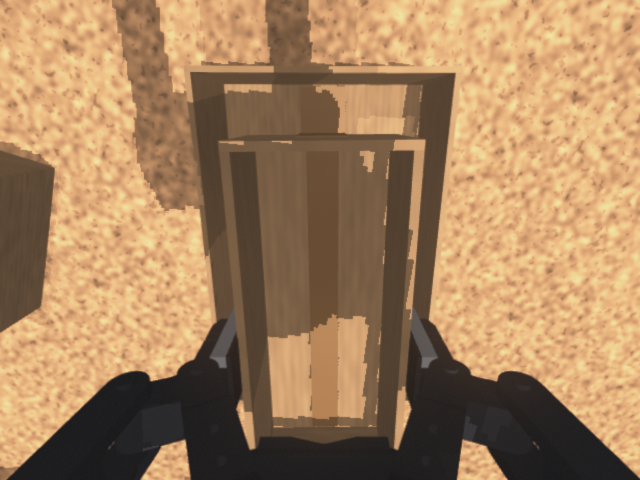

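The medium box is centred and parallel inside the large box's outline: its far edge is at row 140, between the large walls at columns 195 and 450. Lowering it now.

{"method": "move_arm", "body": {
  "deltas": [
    [[0.04, 0, 0.7], [0, 0, 0], 255],
    [[0, 0, 0.8], [0, 0, 0], 255],
    [[0, 0, 0.8], [0, 0, 0], 255],
    [[0, 0, 0.8], [0, 0, 0], 255],
    [[0, 0, 0.7], [0, 0, 0], 255],
    [[0, 0, 0.5], [0, 0, 0], 255],
    [[0, 0, 0.2], [0, 0, 0], 255],
    [[0, 0, 0], [0, 0, 0], 255]
  ]
}}

```text
t: 7.65
position: [0.5097, 0.1278, 0.0197]
tool_rot: [-0.0, -0.045, 0.999, -0.0]
wrist_force: [1.6, -0.5, -0.4]
width: 0.698
gripper_force: 29.2
```

{"method": "move_arm", "body": {
  "deltas": [
    [[0, 0, 0.1], [0, 0, 0], 255],
    [[0, 0, 0.06], [0, 0, 0], 255],
    [[0, 0, 0], [0, 0, 0], 255]
  ]
}}

```text
t: 8.02
position: [0.5101, 0.1279, 0.0163]
tool_rot: [0.001, -0.045, 0.999, 0.0]
wrist_force: [0.1, -0.0, 0.3]
width: 0.695
gripper_force: 29.3
```

{"method": "move_arm", "body": {
  "deltas": [
    [[0, 0, 0.05], [0, 0, 0], 255],
    [[0, 0, 0], [0, 0, 0], 255]
  ]
}}

```text
t: 8.28
position: [0.5101, 0.1279, 0.0163]
tool_rot: [0.0, -0.045, 0.999, -0.0]
wrist_force: [-4.2, 0.3, 9.2]
width: 0.696
gripper_force: 30.3
```

{"method": "move_arm", "body": {
  "deltas": [
    [[0, 0, 0], [0, 0, 0], 38],
    [[0, 0, 0], [0, 0, 0], 38],
    [[0, 0, 0], [0, 0, 0], 38]
  ]
}}

```text
t: 8.65
position: [0.5094, 0.1278, 0.0143]
tool_rot: [-0.0, -0.045, 0.999, -0.0]
wrist_force: [-0.6, 0.0, -0.5]
width: 0.855
gripper_force: 0.0
```

{"method": "move_arm", "body": {
  "deltas": [
    [[0, 0, -0.4], [0, 0, 0], 38],
    [[0, 0, -0.9], [0, 0, 0], 38],
    [[0, 0, -1], [0, 0, 0], 38],
    [[0, 0, -1], [0, 0, 0], 38],
    [[0, 0, -1], [0, 0, 0], 0],
    [[0, 0, -1], [0, 0, 0], 0]
  ]
}}

```text
t: 9.4
position: [0.5097, 0.1278, 0.1486]
tool_rot: [0.0, -0.045, 0.999, 0.0]
wrist_force: [0.0, 0.4, 0.2]
width: 0.999
gripper_force: 0.0
```

Run:
```python
from h import *
for n in ['side','wrist']:
    q,P=cloud(n); cv2.imwrite(f'pics/{n}4.png',q)
    print(n,'M',*rect(P,(.51,.127),.083,.044,.0505)); print('L',*rect(P,(.51,.127),.14,.064,.074))
plan(.479,-.360,.17,62.7,22)
```

```text
side M [509.9 128. ] [140.5 150. ] 5.2 543 0.05
L [509.6 127.1] [143.1 210.2] 5.1 805 0.073
wrist M [506.7 126.3] [134.7 150.2] 5.1 3491 0.05
L [506.5 126.4] [141.1 211.7] 5.1 8059 0.073
at [0.5119 0.1281 0.1512] rows 22 rot/row [0.   0.   0.25]
[0.14, -0.88, -0.04]
[0.12, -0.88, -0.04]
[0.09, -0.88, -0.04]
[0.07, -0.89, -0.03]
[0.05, -0.89, -0.03]
[0.03, -0.89, -0.03]
[0.0, -0.89, -0.03]
[-0.02, -0.89, -0.03]
[-0.04, -0.89, -0.03]
[-0.07, -0.89, -0.03]
[-0.09, -0.89, -0.03]
[-0.11, -0.88, -0.03]
[-0.13, -0.88, -0.03]
[-0.16, -0.88, -0.03]
[-0.18, -0.87, -0.03]
[-0.2, -0.87, -0.03]
[-0.22, -0.86, -0.03]
[-0.25, -0.85, -0.03]
[-0.27, -0.85, -0.03]
[-0.29, -0.84, -0.03]
[-0.31, -0.83, -0.03]
[-0.33, -0.82, -0.03]
```

View pics/wrist4.png

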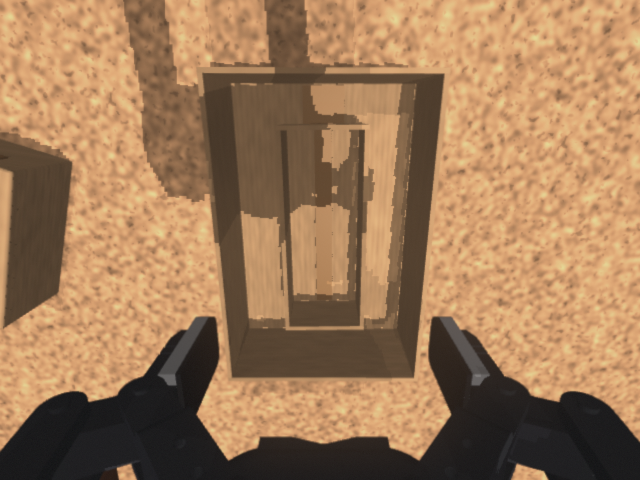

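The medium box sits flat and centred in the large one (px 280–365, 127–328), and it is released. Now on to the small box.

{"method": "move_arm", "body": {
  "deltas": [
    [[0.14, -0.88, -0.04], [0, 0, 0.25], 0],
    [[0.12, -0.88, -0.04], [0, 0, 0.25], 0],
    [[0.09, -0.88, -0.04], [0, 0, 0.25], 0],
    [[0.07, -0.89, -0.03], [0, 0, 0.25], 0],
    [[0.05, -0.89, -0.03], [0, 0, 0.25], 0],
    [[0.03, -0.89, -0.03], [0, 0, 0.25], 0],
    [[0, -0.89, -0.03], [0, 0, 0.25], 0],
    [[-0.02, -0.89, -0.03], [0, 0, 0.25], 0]
  ]
}}

```text
t: 10.5
position: [0.4966, -0.0503, 0.1527]
tool_rot: [-0.001, 0.06, 0.998, 0.0]
wrist_force: [-0.7, -0.2, 0.2]
width: 1.001
gripper_force: 0.0
```

{"method": "move_arm", "body": {
  "deltas": [
    [[-0.04, -0.89, -0.03], [0, 0, 0.25], 0],
    [[-0.07, -0.89, -0.03], [0, 0, 0.25], 0],
    [[-0.09, -0.89, -0.03], [0, 0, 0.25], 0],
    [[-0.11, -0.88, -0.03], [0, 0, 0.25], 0],
    [[-0.13, -0.88, -0.03], [0, 0, 0.25], 0],
    [[-0.16, -0.88, -0.03], [0, 0, 0.25], 0],
    [[-0.18, -0.87, -0.03], [0, 0, 0.25], 0],
    [[-0.2, -0.87, -0.03], [0, 0, 0.25], 0]
  ]
}}

```text
t: 11.5
position: [0.4836, -0.2279, 0.1587]
tool_rot: [-0.001, 0.164, 0.986, 0.0]
wrist_force: [-0.2, 0.5, -0.7]
width: 1.004
gripper_force: 0.0
```

{"method": "move_arm", "body": {
  "deltas": [
    [[-0.22, -0.86, -0.03], [0, 0, 0.25], 0],
    [[-0.25, -0.85, -0.03], [0, 0, 0.25], 0],
    [[-0.27, -0.85, -0.03], [0, 0, 0.25], 0],
    [[-0.29, -0.84, -0.03], [0, 0, 0.25], 0],
    [[-0.31, -0.83, -0.03], [0, 0, 0.25], 0],
    [[-0.33, -0.82, -0.03], [0, 0, 0.25], 0],
    [[0, 0, 0], [0, 0, 0], 0],
    [[0, 0, 0], [0, 0, 0], 0]
  ]
}}

```text
t: 12.5
position: [0.4741, -0.3601, 0.1641]
tool_rot: [-0.0, 0.241, 0.971, 0.0]
wrist_force: [-0.4, 1.2, 0.3]
width: 1.0
gripper_force: 0.0
```

Run:
```python
from h import *
q,P=cloud('wrist'); cv2.imwrite('pics/w5.png',q)
print('S',*rect(P,(.479,-.36),.06,.072,.09))
for i in range(2): bot.snapshot('side'); o,p,M=pose(); print(p)
plan(.479,-.360,.045,62.7,6)
```

```text
S [ 475.2 -362.6] [32.  90.8] -28.2 1625 0.077
[ 0.47418887 -0.35964663  0.16414977]
[ 0.47424845 -0.35957175  0.16420914]
at [ 0.4742 -0.3596  0.1642] rows 6 rot/row [ 0.   -0.   -0.01]
[-0.03, 0.01, 0.79]
[-0.03, 0.01, 0.79]
[-0.03, 0.01, 0.79]
[-0.03, 0.01, 0.79]
[-0.03, 0.01, 0.79]
[-0.03, 0.01, 0.79]
```

View pics/w5.png

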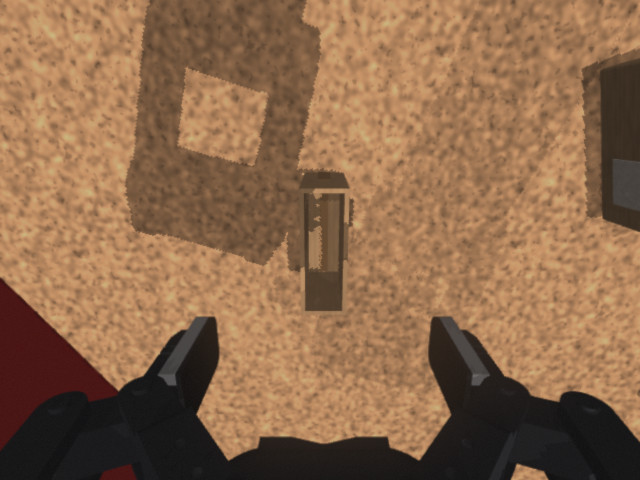

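The small box is upright and between the fingers (px 303–350, 175–310), aligned with them. Descending and gripping.

{"method": "move_arm", "body": {
  "deltas": [
    [[-0.04, 0, 0.79], [0, 0, 0], 0],
    [[-0.04, 0, 0.79], [0, 0, 0], 0],
    [[-0.04, 0, 0.79], [0, 0, 0], 0],
    [[-0.04, 0, 0.79], [0, 0, 0], 0],
    [[-0.02, 0, 0.79], [0, 0, 0], 0],
    [[0, 0, 0.79], [0, 0, 0], 0],
    [[0, 0, 0], [0, 0, 0], 0]
  ],
  "newtons": 25
}}

```text
t: 13.52
position: [0.4769, -0.3612, 0.0432]
tool_rot: [-0.002, 0.241, 0.971, 0.001]
wrist_force: [0.2, -0.6, 0.0]
width: 0.998
gripper_force: 0.0
```

{"method": "move_arm", "body": {
  "deltas": [
    [[0, 0, 0], [0, 0, 0], 255],
    [[0, 0, 0], [0, 0, 0], 255],
    [[0, 0, 0], [0, 0, 0], 255],
    [[0, 0, 0], [0, 0, 0], 255],
    [[0, 0, 0], [0, 0, 0], 255],
    [[0, 0, 0], [0, 0, 0], 255],
    [[0, 0, 0], [0, 0, 0], 255]
  ]
}}

```text
t: 14.4
position: [0.4787, -0.3628, 0.0469]
tool_rot: [0.001, 0.241, 0.971, -0.0]
wrist_force: [0.1, 1.7, 6.6]
width: 0.373
gripper_force: 27.0
```

{"method": "move_arm", "body": {
  "deltas": [
    [[0, 0, -0.6], [0, 0, 0], 255],
    [[0, 0, -0.9], [0, 0, 0], 255],
    [[0, 0, -1], [0, 0, 0], 255],
    [[0, 0, -1], [0, 0, 0], 255],
    [[0, 0, -1], [0, 0, 0], 255],
    [[0, 0, -0.5], [0, 0, 0], 255],
    [[0, 0, 0], [0, 0, 0], 255]
  ]
}}

```text
t: 15.28
position: [0.4784, -0.3626, 0.1718]
tool_rot: [0.001, 0.241, 0.971, -0.0]
wrist_force: [0.7, 0.6, -0.7]
width: 0.369
gripper_force: 26.2
```

Run:
```python
from h import *
o,p,M=pose(); print(o['width'],o['gripper_force'],p)
for n in ['side','scene']:
    q,P=cloud(n); print(n,*rect(P,p[:2],.07,p[2]+.02,p[2]+.04)); cv2.imwrite(f'pics/{n}6.png',q)
o,p,M=pose(); print(p)
plan(.5098,.1277,p[2],95,22)
```

```text
0.36891555167813717 26.21774911880493 [ 0.47841999 -0.36260212  0.17179743]
side [ 479. -357.] [51.4 92.6] -10.0 254 0.211
scene [ 480.7 -353.3] [53.1 89.5] -26.2 228 0.211
[ 0.47761054 -0.36184349  0.16962481]
at [ 0.4776 -0.3618  0.1696] rows 22 rot/row [ 0.   -0.   -0.25]
[0.36, 0.81, 0.0]
[0.34, 0.82, 0.0]
[0.32, 0.83, 0.0]
[0.3, 0.84, 0.0]
[0.28, 0.85, 0.0]
[0.26, 0.85, 0.0]
[0.23, 0.86, 0.0]
[0.21, 0.87, 0.0]
[0.19, 0.87, 0.0]
[0.17, 0.88, 0.0]
[0.14, 0.88, 0.0]
[0.12, 0.88, 0.0]
[0.1, 0.89, 0.0]
[0.07, 0.89, 0.0]
[0.05, 0.89, 0.0]
[0.03, 0.89, 0.0]
[0.0, 0.89, 0.0]
[-0.02, 0.89, 0.0]
[-0.04, 0.89, 0.0]
[-0.07, 0.89, 0.0]
[-0.09, 0.89, 0.0]
[-0.11, 0.88, 0.0]
```

View pics/side6.png

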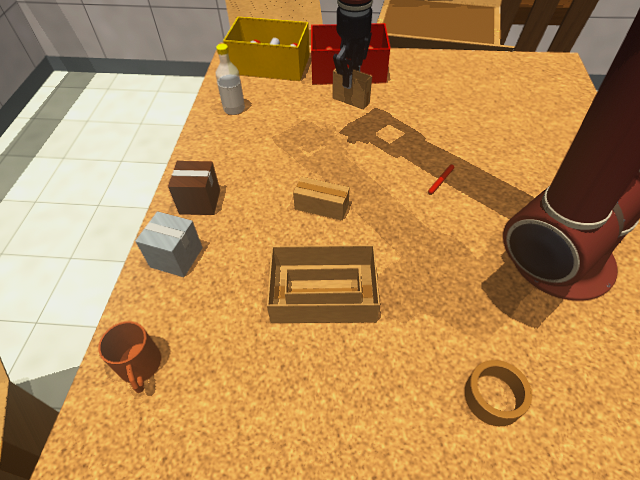

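The small box is held upright near px (352,85). The medium box shows inside the large one near (322,285), and the carton hasn't moved. Carrying it back.

{"method": "move_arm", "body": {
  "deltas": [
    [[0.36, 0.81, 0], [0, 0, -0.25], 255],
    [[0.34, 0.82, 0], [0, 0, -0.25], 255],
    [[0.32, 0.83, 0], [0, 0, -0.25], 255],
    [[0.3, 0.84, 0], [0, 0, -0.25], 255],
    [[0.28, 0.85, 0], [0, 0, -0.25], 255],
    [[0.26, 0.85, 0], [0, 0, -0.25], 255],
    [[0.23, 0.86, 0], [0, 0, -0.25], 255],
    [[0.21, 0.87, 0], [0, 0, -0.25], 255]
  ]
}}

```text
t: 16.38
position: [0.4898, -0.1831, 0.1709]
tool_rot: [0.0, 0.137, 0.991, -0.0]
wrist_force: [0.5, 0.5, -0.9]
width: 0.367
gripper_force: 26.2
```

{"method": "move_arm", "body": {
  "deltas": [
    [[0.19, 0.87, 0], [0, 0, -0.25], 255],
    [[0.17, 0.88, 0], [0, 0, -0.25], 255],
    [[0.14, 0.88, 0], [0, 0, -0.25], 255],
    [[0.12, 0.88, 0], [0, 0, -0.25], 255],
    [[0.1, 0.89, 0], [0, 0, -0.25], 255],
    [[0.07, 0.89, 0], [0, 0, -0.25], 255],
    [[0.05, 0.89, 0], [0, 0, -0.25], 255],
    [[0.03, 0.89, 0], [0, 0, -0.25], 255]
  ]
}}

```text
t: 17.38
position: [0.5008, -0.0051, 0.1708]
tool_rot: [0.0, 0.033, 0.999, 0.0]
wrist_force: [1.4, 0.4, -0.7]
width: 0.371
gripper_force: 26.2
```

{"method": "move_arm", "body": {
  "deltas": [
    [[0, 0.89, 0], [0, 0, -0.25], 255],
    [[-0.02, 0.89, 0], [0, 0, -0.25], 255],
    [[-0.04, 0.89, 0], [0, 0, -0.25], 255],
    [[-0.07, 0.89, 0], [0, 0, -0.25], 255],
    [[-0.09, 0.89, 0], [0, 0, -0.25], 255],
    [[-0.11, 0.88, 0], [0, 0, -0.25], 255],
    [[0, 0, 0], [0, 0, 0], 255],
    [[0, 0, 0], [0, 0, 0], 255]
  ]
}}

```text
t: 18.38
position: [0.5092, 0.1268, 0.1707]
tool_rot: [-0.0, -0.045, 0.999, -0.0]
wrist_force: [0.2, -0.2, -0.2]
width: 0.371
gripper_force: 26.2
```

Run:
```python
from h import *
q,P=cloud('wrist'); cv2.imwrite('pics/w7.png',q)
for i in range(2): bot.snapshot('side'); o,p,M=pose(); print(p,o['width'])
plan(.5098,.1277,.055,95,6)
```

```text
[0.50938789 0.1263582  0.1707843 ] 0.3747908549228245
[0.5094339  0.12627344 0.1707815 ] 0.3722129533601817
at [0.5094 0.1263 0.1708] rows 6 rot/row [-0. -0.  0.]
[-0.0, 0.01, 0.77]
[-0.0, 0.01, 0.77]
[-0.0, 0.01, 0.77]
[-0.0, 0.01, 0.77]
[-0.0, 0.01, 0.77]
[-0.0, 0.01, 0.77]
```

View pics/w7.png

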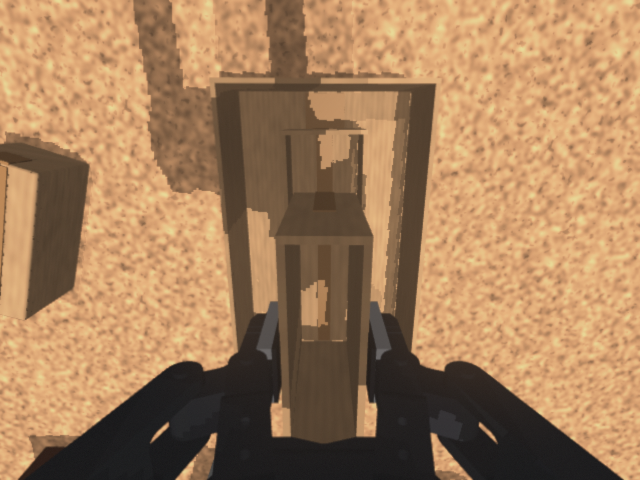

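The small box is aligned with the medium one: its centre is at column 326, between the medium walls at columns 283 and 367. Lowering it.

{"method": "move_arm", "body": {
  "deltas": [
    [[0, 0.05, 0.7], [0, 0, 0], 255],
    [[0, 0, 0.9], [0, 0, 0], 255],
    [[0, 0, 0.9], [0, 0, 0], 255],
    [[0, 0, 0.9], [0, 0, 0], 255],
    [[0, 0, 0.7], [0, 0, 0], 255],
    [[0, 0, 0.4], [0, 0, 0], 255],
    [[0, 0, 0.1], [0, 0, 0], 255],
    [[0, 0, 0], [0, 0, 0], 255]
  ]
}}

```text
t: 19.52
position: [0.5099, 0.1281, 0.0563]
tool_rot: [0.0, -0.045, 0.999, 0.0]
wrist_force: [0.9, 1.1, -0.5]
width: 0.368
gripper_force: 26.2
```

{"method": "move_arm", "body": {
  "deltas": [
    [[0, 0, 0.08], [0, 0, 0], 255],
    [[0, 0, 0.06], [0, 0, 0], 255],
    [[0, 0, 0], [0, 0, 0], 255]
  ]
}}

```text
t: 19.9
position: [0.5099, 0.1282, 0.0529]
tool_rot: [0.001, -0.045, 0.999, 0.0]
wrist_force: [0.3, 0.4, 2.4]
width: 0.372
gripper_force: 26.4
```

{"method": "move_arm", "body": {
  "deltas": [
    [[0, 0, 0.02], [0, 0, 0], 255],
    [[0, 0, 0], [0, 0, 0], 90],
    [[0, 0, 0], [0, 0, 0], 90],
    [[0, 0, 0], [0, 0, 0], 90],
    [[0, 0, 0], [0, 0, 0], 90]
  ]
}}

```text
t: 20.52
position: [0.5093, 0.128, 0.0516]
tool_rot: [-0.0, -0.045, 0.999, -0.0]
wrist_force: [-0.0, 0.1, 0.5]
width: 0.643
gripper_force: 0.0
```

{"method": "move_arm", "body": {
  "deltas": [
    [[0, 0, -0.4], [0, 0, 0], 90],
    [[0, 0, -0.9], [0, 0, 0], 90],
    [[0, 0, -1], [0, 0, 0], 90],
    [[0, 0, -1], [0, 0, 0], 0],
    [[0, 0, -1], [0, 0, 0], 0],
    [[0, 0, -1], [0, 0, 0], 0],
    [[0, 0, 0], [0, 0, 0], 0]
  ]
}}

```text
t: 21.4
position: [0.5111, 0.1283, 0.1876]
tool_rot: [0.003, -0.045, 0.999, 0.0]
wrist_force: [1.0, -0.6, 0.1]
width: 1.0
gripper_force: 0.0
```

Run:
```python
from h import *
for n in ['side','wrist']:
    q,P=cloud(n); cv2.imwrite(f'pics/{n}8.png',q)
    print(n,'S',*rect(P,(.51,.127),.06,.077,.09)); print('L',*rect(P,(.51,.127),.14,.064,.074),'C',*rect(P,(.532,-.11),.08,.056,.07))
w,s=cv2.imread('pics/wrist8.png'),cv2.imread('pics/side8.png')
cv2.imwrite('pics/both8.png',np.hstack([w[40:440,150:500],s[150:350,220:420].repeat(2,0).repeat(2,1)]))
```

```text
side S [509.6 128.5] [35.3 89.9] 4.9 253 0.084
L [509.7 127.3] [143.4 210.2] 5.2 1044 0.074 C [ 532.6 -108.9] [ 56.8 121.1] -12.4 181 0.065
wrist S [506.2 127.2] [32.1 90.7] 4.9 1559 0.083
L [506.5 126.3] [140.8 211.3] 5.2 6372 0.074 C [ 531.4 -100.4] [ 37.1 122.3] -11.9 7060 0.064
```

View pics/both8.png

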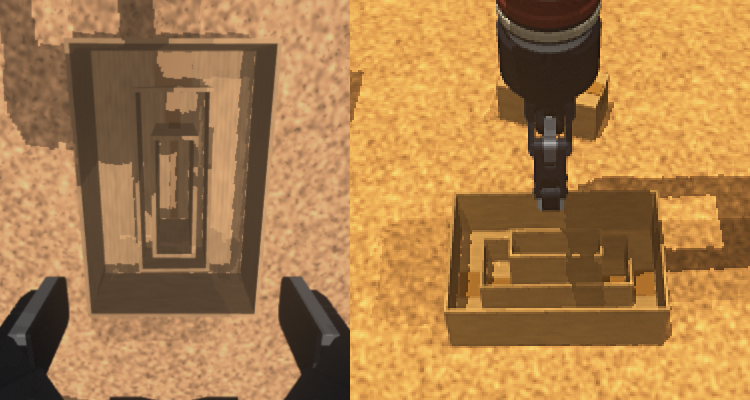

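All three boxes are nested. The small one stands upright with its rim at about 81 mm (left crop, px 153–198, 122–255). The large box and the carton are where they were, and the gripper is clear. Handing in.

```bash
python3 -c "
from rig import bot
print(bot.finish_job())"
```

```text
the job is handed in; nothing more can be done
None
```

The job is handed in at about 21.5 s: the medium box is flat inside the large one, the small box stands upright inside the medium one, and the large box and carton had not moved when last measured (the hand-in gave no verdict).

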